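Hang the drying shelf on the slotted uprights

TASK

Hang the small steel drying shelf on the stand: put its two claws through the slots in the stand's uprights, then press the shelf down, firmly but without forcing or slamming it, until it sits fully home and both side catches have snapped back over its pins. Let go of it and leave the pots and the brush where they stand.

Things in the scene. Friction and masses are not known exactly. Their poses are not given: they have to be found in the camera images.
- shelf: Loose hanging steel shelf, about 0.2 kg, lying right way up. Origin: centre of its underside, 55 mm before its back face; x from front edge to back (claw side), y left, z up. Floor x -47..47, y -75..75, 5 mm thick, rims 14 mm high; back frame x 45..55, y -75..75, z 0..60. When home its origin is straight above the stand's, same way round.
- shelf_grip (a point): Top of the shelf's upright grip tab, at x 25, y 0, z 100 mm on the shelf (axes as the shelf's). The tab is 14 mm thick in y, runs along x from 1 to 45 mm and stands 95 mm above the floor; the floor is free for 65 mm to either side. Grip it here from above, a finger on either side, 10 to 30 mm below its top. Held loosely it turns in the fingers under the press.
- shelf_claw (a point): On the left one of two claws (y +60 and -60 mm on the shelf, 6 mm thick): the underside of its tongue at the back face (x 55, z 48), the part that comes to rest on a slot sill. The tongue (z 48..56) reaches back to x 71; its end turns down as a hook (x 61..71, z 36..56). The 6 mm gap between back face and hook takes the 4 mm strip.
- shelf_pin (a point): Tip of the left one of two round 6 mm pins that stick out sideways from the ends of the shelf's back frame: x 48, z 50, tips at y +86.5 and -86.5 mm on the shelf. They push the catches aside on the way down.
- stand: Fixed steel stand, origin at table level, x to its back, y left, z up. Base plate x -65..105, y -125..125, 10 mm thick. Two uprights at y -60 and +60, 36 mm wide, about 239 mm high; their front faces are 4 mm aluminium strips in the plane x = 55, hollow behind for 34 mm. The strips are clamped on by hand: slots and catches together sit up to 12 mm higher or lower each time; only feel or a close look tells.
- slot_left (a point): Nominal middle of the sill (lower edge) of the left upright's slot, at its front face: x 55, y 60, z 160 mm on the stand. The slot is 10 mm wide and 69 mm tall. True sill: up to 12 mm above or below this point.
- slot_right (a point): The same for the right upright's slot (y -60 mm). Both true sills are at equal height.
- home (a point): Nominal place of the shelf's origin when home, 112 mm above the stand's origin (true height up to 12 mm more or less). Enter level, from 60 mm or more in front (-x), with the shelf's origin 43 mm above this: at that height all clears, until the back face touches the strips. Stay within 2 mm of that contact while lowering. Let go, the home shelf may sag 3 degrees (origin 3 mm lower) and come forward 2 mm.
- catch_left (a joint): Sprung wedge at the left (+y) upright, sliding sideways out of a dark housing outside it. 0 m = sprung out (also before hanging); the shelf's pin pushes it outwards 3 to 7 mm, then it snaps back to 0 over the pin. Both catches resist lowering with about 6 to 15 N in all (a shelf merely let go there stays stuck), from 22 to 2 mm above home; then the tongues meet the sills hard. Over 40 N between shelf and stand is forcing.
- catch_right (a joint): The same catch at the right (-y) upright.
- pinch_bowl: bystander: tiny terracotta bowl, 56 mm across, 34 mm high, standing on the stand's base plate below where the shelf will hang; origin at its underside
- beaker: bystander: small terracotta beaker, 56 mm across, 60 mm high, on the table between robot, stand and shelf; origin at its underside
- white_bowl: bystander: white bowl, 100 mm across, 45 mm high, at the back; origin at its underside
- jar: bystander: blue jar with a lid, 68 mm across, 90 mm high, at the left; origin at its underside
- glazed_cup: bystander: blue glazed cup, 70 mm across, 70 mm high, at the right; origin at its underside
- saucer: bystander: terracotta saucer, 120 mm across, 20 mm high, at the right; origin at its underside
- brush: bystander: brush lying near the robot's left; origin at its underside
There are look-alikes about, which are no part of the job. Leave any green or red look-alike of the shelf alone.

How it is judged:
On the way, in this order (a step that is already met when the one before it is completed fails the run):
1. both claws are through the slots, the shelf still above its home height (x of shelf in the frame of stand between -0.006 and 0.004 m and y of shelf in the frame of stand between -0.005 and 0.005 m and z of shelf in the frame of stand between 0.1255 and 0.177 m and angle between the x axis of shelf and the x axis of stand, either way round below 0.08 rad and angle between shelf's own z axis and vertical below 0.15 rad), for 0.1 s.
2. pressing the shelf down has pushed a catch aside by more than 2 mm (value of joint any of catch_left, catch_right above 0.002 m), for 0.05 s.
At the end, for the whole second after the job is handed in: The shelf hangs at rest, released, with its origin above the stand's origin (within 7 mm towards the front, 4 mm towards the back, 5 mm sideways), its claw tongues 146.5 to 174.5 mm above the table, level within 0.12 rad, and both catches sprung back out over its pins (joints below 1.2 mm) (x of shelf in the frame of stand between -0.007 and 0.004 m and y of shelf in the frame of stand between -0.005 and 0.005 m and z of shelf_claw in the frame of stand between 0.1465 and 0.1745 m and angle between the x axis of shelf and the x axis of stand, either way round below 0.12 rad and angle between shelf's own z axis and vertical below 0.12 rad and value of joint each of catch_left, catch_right below 0.0012 m and linear speed of shelf below 0.02 m/s); the robot touches nothing.
It fails at once if the shelf is forced: more than 40 N between shelf and stand (contact force between shelf and stand above 40 N).
It fails at once if the shelf is dropped or slammed in the slots (faster than 0.35 m/s there) (horizontal distance between shelf and stand below 0.012 m and linear speed of shelf above 0.35 m/s).
It fails at once if a pot or the brush is moved by more than 25 mm (distance of any of pinch_bowl, beaker, white_bowl, jar, glazed_cup, saucer, brush from where it was at the start of the episode above 0.025 m).
It also fails if it takes over 69 s, if anything falls off the work surface, if the arm or the gripper's body presses on something with over 40 N, if the wrist force passes 120 N, or if a joint passes its speed limit or range.

ROBOT

A 7-joint arm with a two-finger parallel gripper is mounted at the origin on the work surface. World frame = base frame: x ahead of the robot, y to its left, z up, the work surface at z = 0. Lengths are in m, angles in rad, forces in N, time in s.
With the tool pointing down it reaches from about 0.4 to 0.85 m from the base axis. Payload 10.4 kg.
Tool frame: the origin (TCP) lies on the centre line of the jaws, within the pads' length; the fingertips stand 22 mm ahead of it and the grasp point (between the pads) lies 3 mm ahead of it; z points along the fingers, x is the direction in which the jaws open and shut, and the axes are right-handed (so a half turn about z gives the same grasp; the last joint's range is limited). The gripper opens to 87 mm and grips with 3 to 60 N. Pads are 19 mm wide; open, the fingers measure 117 mm over their backs; the gripper's body (75 mm by 190 mm) begins 51 mm behind the grasp point.
Start: joints at [1.253, 0.332, -0.065, 1.46, 0.022, 1.35, -0.088], TCP at [0.182, -0.598, 0.245] pointing down, gripper open.
Joint ranges: [-2.6, 2.6], [-0.5, 2.12], [-1.47, 1.34], [0.16, 2.42], [-1.27, 4.41], [0.06, 2.06], [-2.6, 2.6]. Speed limits (rad/s): [2.22, 2.22, 2.79, 2.79, 3.14, 3.14, 3.14].

INTERFACE

Orientations are given as a unit quaternion [x, y, z, w].
In Python, from rig import env, eyes, workorder, look_for, landmark_of gives the robot as it stands.
- The arm moves only by the shell command python3 -m handwheel 'ROWS' [FORCE]. ROWS is a JSON object of lists of equal length, an entry for each row: "delta_pos": the shift along the tool's x, y, z in mm, a list of three; "delta_rot": the turn, a rotation vector about the tool's x, y, z in degrees, a list of three; "fingers": the finger opening in mm, from 0 to 87. In form: {"delta_pos": [[tx, ty, tz], ...], "delta_rot": [[ax, ay, az], ...], "fingers": [fingers, ...]}. A call has 1 to 20 rows; each row shifts and turns the commanded pose from where the row before left it, along the tool's axes as they then stand; what a row does not reach is not made up. A row lasts 1/12 s, in which the tool goes at most 41.7 mm and 7.16 degrees, less where a joint would pass 70% of its speed; a pose out of reach is approached as far as the arm can. A call is refused whole if a number of a shift passes 41.7 or a number of a turn 7.16, either way. A call with a gripper value outside its range is refused whole. The fingers move at their own pace and stop on an object; FORCE is the grip in N (left out, the last holds). Time passes only in rows, so rows that do not move let the fingers close. It gives the time, the measured TCP pose, the force and the opening at its end, in the units of the state.
- env.read_state(): the state, without advancing time (a new reading comes with each control period).
- eyes.capture(name): name is "scene" or "side" or "wrist"; returns the picture (384x512x3 uint8, red, green, blue); there is no depth.
- eyes.camera_model(name): a dict with "vfov" (degrees; the focal length in pixels is half the picture's height over the tangent of half this angle, whatever the lens; pixels are square), "cx", "cy" (the principal point, pixels), "rvec" (rotation vector, rad) and "tvec" (3), from world to camera coordinates, as OpenCV has them. Camera axes: x right, y down, z forward; pixel columns grow to the right and rows downward; lengths in m; the calibration is good to about 2 mm. A picture is of the moment at which its call begins: read the wrist's pose just before it. camera_model takes no time and is no camera call; for the wrist camera it gives the pose at the moment of the call.
- workorder.close_job(): hands the job in, once; it reports no verdict.
Trained networks look in the newest picture that a camera, given by its name, has taken for a name from the list of things; names that differ only in an ending like _2 or _b are one class to them, and where a whole thing is asked for, a point or a joint stands for the part that bears it (a point fixed in the world has none). Each returns a list of dicts, best first, with "score" (0 to 1); they miss things now and then, are a little off and sometimes report something else, mostly with a low value. They report only what shows in the picture. A call takes as long as a camera call. They do not tell look-alikes from the thing itself.
- look_for(query, camera): "point" ([x, y, z] in m, in the coordinates of the camera as it stood for that picture, good to about 4 mm: the middle of the surface that is visible of it).
- landmark_of(query, camera): "point" ([x, y, z] in m, in the coordinates of the camera as it stood for that picture, good to about 4 mm: a listed point, or the origin of a listed thing).
The state is a dict: "time_s": time; "joint_pos": joint angles; "joint_vel": joint speeds; "joint_torque": joint torques, N m; "tool_pos": TCP position; "tool_rot": TCP orientation; "force": force on the tool from outside, world axes, zero at the start; "ft_torque": the same for the moment, N m; "finger_gap": finger opening in m.
Only numpy, scipy, OpenCV 4.12 (cv2) and the standard library are available. Lean on these libraries where they do the work, as an engineer would, in place of code of your own. Each camera call takes 0.05 s, during which the arm holds its last target.

## Working session

There is one attempt and no reset: what is moved stays moved. The work goes in short steps, Python scripts to look and compute and a shell command to move; the robot and the scene stay as the last step left them, time stands still between calls to the robot, and variables do not carry over. Pictures are saved under pics/ and viewed, and the job is handed in when it is done.

```bash
ls; mkdir -p pics
python3 - <<'E'
from rig import env, eyes, workorder, look_for, landmark_of
import cv2
s=env.read_state(); print(s)
for n in ['scene','side','wrist']:
    im=eyes.capture(n); cv2.imwrite(f'pics/{n}0.png',im[:,:,::-1]); print(n,eyes.camera_model(n))
E
```

```text
pics
{'time_s': 0.0, 'joint_pos': array([ 1.25339392,  0.33289015, -0.06470757,  1.46097668,  0.02160566,
        1.34992377, -0.08852577]), 'joint_vel': array([ 0.00026974, -0.00157749,  0.00082857,  0.00039491, -0.00010348,
       -0.0002256 ,  0.00072518]), 'joint_torque': array([ 2.71438248e-04, -6.23260117e+01,  2.47428456e-02, -3.89892161e+01,
       -6.14063255e-02,  3.99382459e-02,  1.76983694e-04]), 'tool_pos': array([ 0.18148023, -0.59767402,  0.24372566]), 'tool_rot': array([ 8.03291429e-01, -5.95585691e-01, -6.24842418e-04, -4.16709318e-04]), 'force': array([-0.10107171,  0.30860943,  0.5908268 ]), 'ft_torque': array([ 0.0381151 ,  0.00098718, -0.01457887]), 'finger_gap': 0.08697428376637231}
scene {'vfov': 53.28788263969904, 'cx': 257.20648130118025, 'cy': 186.95240369263814, 'rvec': array([ 2.38465961,  0.79320104, -0.26601425]), 'tvec': array([-0.44854136, -0.17662737,  1.67361137])}
side {'vfov': 56.721743941571845, 'cx': 256.28416837314995, 'cy': 193.75979013951329, 'rvec': array([ 2.37264414, -0.24797134,  0.07338105]), 'tvec': array([-0.53819024,  0.13997649,  1.04874646])}
wrist {'vfov': 58.970322809234425, 'cx': 252.58968257167035, 'cy': 190.71863512427265, 'rvec': array([-2.31209428,  1.71473211,  0.27012476]), 'tvec': array([-0.62461009, -0.03632761,  0.39213769])}
```

View pics/scene0.png

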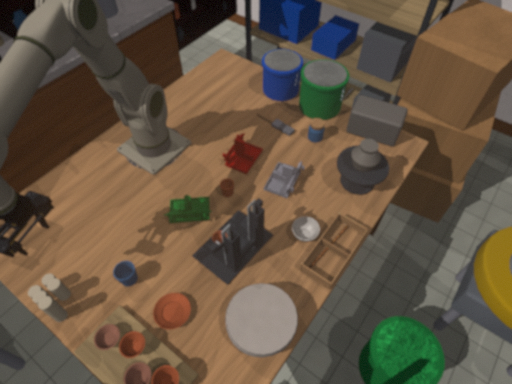

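View pics/side0.png

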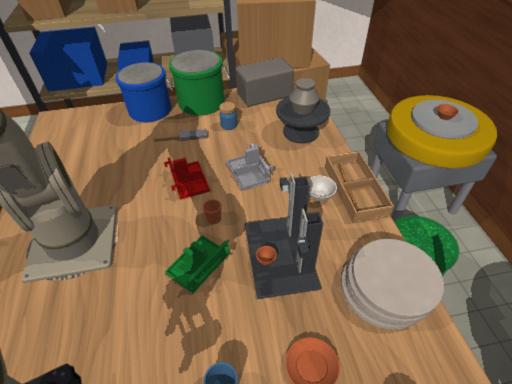

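View pics/wrist0.png

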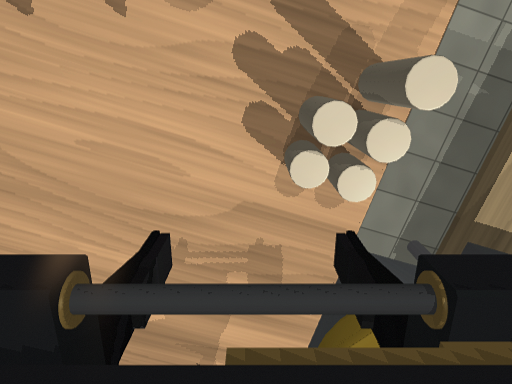

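```bash
cat > h.py <<'E'
from rig import env, eyes, workorder, look_for, landmark_of
import numpy as np, cv2
from scipy.spatial.transform import Rotation as R
def w(cm,p):
    return R.from_rotvec(cm['rvec']).inv().apply(np.asarray(p)-cm['tvec'])
def proj(cm,P):
    f=192/np.tan(np.radians(cm['vfov']/2)); K=np.array([[f,0,cm['cx']],[0,f,cm['cy']],[0,0,1]])
    return cv2.projectPoints(np.asarray(P,float).reshape(-1,1,3),cm['rvec'],cm['tvec'],K,None)[0].reshape(-1,2)
E
python3 - <<'E'
from h import *
np.set_printoptions(precision=4,suppress=True)
for n in ['scene','side']:
    cm=eyes.camera_model(n)
    for q in ['shelf','shelf_grip','shelf_claw','shelf_pin','stand','slot_left','slot_right','home','beaker','pinch_bowl']:
        r=landmark_of(q,n)
        print(n,q,[(round(d['score'],2),w(cm,d['point']).round(4),proj(cm,w(cm,d['point'])).round(0)[0]) for d in r[:4]])
print(env.read_state()['time_s'])
E
```

```text
scene shelf [(0.9, array([ 0.3483, -0.1543,  0.0013]), array([189., 210.])), (0.67, array([0.5485, 0.1781, 0.0003]), array([281., 180.])), (0.61, array([0.3588, 0.1837, 0.0004]), array([245., 158.]))]
scene shelf_grip [(0.98, array([0.3302, 0.18  , 0.1036]), array([238., 139.])), (0.86, array([ 0.3687, -0.1701,  0.0992]), array([186., 200.])), (0.85, array([0.5731, 0.1812, 0.0995]), array([288., 167.]))]
scene shelf_claw [(0.97, array([0.311 , 0.1146, 0.044 ]), array([226., 156.])), (0.77, array([ 0.4319, -0.1569,  0.0495]), array([204., 214.])), (0.73, array([0.5921, 0.2497, 0.05  ]), array([301., 166.])), (0.17, array([ 0.5569, -0.171 ,  0.1104]), array([226., 226.]))]
scene shelf_pin [(0.86, array([0.327 , 0.0877, 0.0538]), array([224., 160.])), (0.74, array([ 0.4447, -0.1263,  0.051 ]), array([212., 210.]))]
scene stand []
scene slot_left [(0.85, array([ 0.6187, -0.1136,  0.1612]), array([251., 215.]))]
scene slot_right [(0.88, array([ 0.612 , -0.2328,  0.1639]), array([226., 239.]))]
scene home [(0.67, array([ 0.558 , -0.1705,  0.1087]), array([227., 226.])), (0.6, array([0.5748
[... 993 characters left out ...]
0.044 ]), array([249., 145.]))]
side stand [(0.93, array([ 0.5613, -0.1675, -0.0006]), array([272., 254.]))]
side slot_left [(0.84, array([ 0.6239, -0.1147,  0.1621]), array([292., 198.]))]
side slot_right [(0.94, array([ 0.6144, -0.2333,  0.1586]), array([301., 235.])), (0.47, array([0.5907, 0.2509, 0.0491]), array([253., 147.])), (0.47, array([0.3394, 0.4295, 0.0014]), array([181., 137.]))]
side home [(0.9, array([ 0.5655, -0.1728,  0.1123]), array([275., 231.]))]
side beaker [(0.68, array([ 0.4144,  0.0014, -0.0026]), array([214., 218.]))]
side pinch_bowl [(0.57, array([ 0.5371, -0.193 ,  0.0061]), array([266., 262.])), (0.36, array([ 0.6204, -0.1139,  0.1601]), array([290., 199.]))]
1.15
```

Run:
```python
from h import *
np.set_printoptions(precision=4,suppress=True)
s=env.read_state(); cm=eyes.camera_model('wrist')
c=w(cm,[0,0,0]); T=R.from_quat(s['tool_rot'])
print('cam in tool',T.inv().apply(c-s['tool_pos']))
print('cam axes in tool',(T.inv()*R.from_rotvec(cm['rvec']).inv()).as_matrix())
print('tool axes',T.as_matrix())
```

```text
cam in tool [-0.0002 -0.0857 -0.1403]
cam axes in tool [[ 1.     -0.0006  0.0008]
 [ 0.0003  0.9516  0.3072]
 [-0.0009 -0.3072  0.9516]]
tool axes [[ 0.2906 -0.9569  0.0001]
 [-0.9569 -0.2906 -0.    ]
 [ 0.0001 -0.     -1.    ]]
```

```bash
python3 -m handwheel '{"delta_pos":[[-10,-12,-22],[-20,-28,-18],[-20,-28,-16],[-20,-28,-10],[-20,-28,0],[-20,-28,0],[-20,-28,0],[-20,-28,0],[-20,-28,0],[-20,-28,0],[-20,-28,0],[-20,-28,0],[-20,-28,0],[-20,-28,0],[-20,-28,0],[-10,-28,0],[-5,-10,0],[0,0,0]],"delta_rot":[[0,0,0],[0,0,0],[0,0,0],[0,0,0],[0,0,0],[0,0,0],[0,0,-3],[0,0,-3],[0,0,-4],[0,0,-4],[0,0,-4],[0,0,-4],[0,0,-4],[0,0,-4],[0,0,-4],[0,0,-4],[0,0,-4],[0,0,-4]],"fingers":[87,87,87,87,87,87,87,87,87,87,87,87,87,87,87,87,87,87]}'; python3 -c "
from h import *
s=env.read_state();print(s['joint_pos'].round(3),R.from_quat(s['tool_rot']).as_matrix().round(3))"
```

```text
time_s: 2.65
tool_pos: [0.4278, -0.1257, 0.311]
tool_rot: [0.973, -0.23, 0.001, 0.0]
force: [-0.0, -0.5, 0.2]
finger_gap: 0.0869
[ 0.739 -0.077 -0.518  1.772 -0.039  1.436 -0.237] [[ 0.894 -0.448  0.001]
 [-0.448 -0.894 -0.   ]
 [ 0.001 -0.    -1.   ]]
```

```bash
python3 -m handwheel '{"delta_pos":[[0,0,0],[0,0,0],[0,0,0],[0,0,0],[0,0,0],[0,0,0],[0,0,0],[0,0,0],[0,0,0],[0,0,0],[0,0,0],[0,0,0],[0,0,0],[0,0,0],[0,0,0],[0,0,0],[-10,10,0],[-10,12,5],[-10,14,5],[-10,14,5]],"delta_rot":[[0,0,-7],[0,0,-7],[0,0,-7],[0,0,-7],[0,0,-7],[0,0,-7],[0,0,-7],[0,0,-7],[0,0,-7],[0,0,-7],[0,0,-7],[0,0,-7],[0,0,-7],[0,0,-7],[0,0,-7],[0,0,-7],[-6,0,0],[-6,0,0],[-6,0,0],[-6,0,0]],"fingers":[87,87,87,87,87,87,87,87,87,87,87,87,87,87,87,87,87,87,87,87]}'
python3 - <<'E'
from h import *
s=env.read_state();print(s['joint_pos'].round(3),R.from_quat(s['tool_rot']).as_matrix().round(3))
np.set_printoptions(precision=4,suppress=True)
im=eyes.capture('wrist'); cv2.imwrite('pics/w1.png',im[:,:,::-1]); cm=eyes.camera_model('wrist')
for q in ['stand','slot_left','slot_right','home']:
    r=landmark_of(q,'wrist')
    print(q,[(round(d['score'],2),w(cm,d['point']).round(4),proj(cm,w(cm,d['point'])).round(0)[0]) for d in r[:4]])
E
```

```text
time_s: 4.32
tool_pos: [0.4758, -0.1745, 0.3052]
tool_rot: [0.721, 0.66, 0.142, 0.156]
force: [1.0, 0.9, -0.4]
finger_gap: 0.0869
[ 0.706 -0.233 -0.322  1.978 -0.227  0.984  1.947] [[ 0.09   0.907  0.411]
 [ 0.996 -0.081 -0.039]
 [-0.002  0.412 -0.911]]
stand [(0.89, array([ 0.5677, -0.1752,  0.0035]), array([261., 115.])), (0.46, array([ 0.54  , -0.1927,  0.007 ]), array([245.,  98.]))]
slot_left [(0.83, array([ 0.6196, -0.1142,  0.1593]), array([324., 229.]))]
slot_right [(0.91, array([ 0.6185, -0.2345,  0.1588]), array([212., 235.]))]
home [(0.55, array([ 0.5634, -0.1704,  0.1153]), array([266., 166.]))]
```

View pics/w1.png

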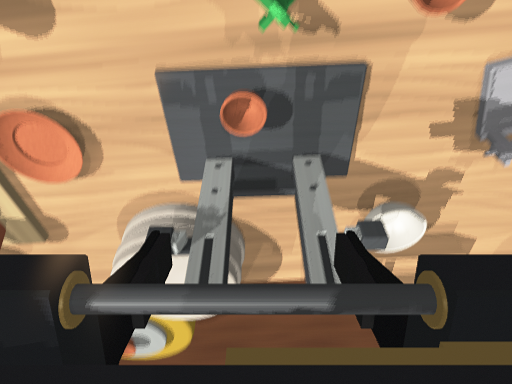

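```bash
cat >> h.py <<'E'
def stand_pts(x,y,yaw,P):
    c,s=np.cos(yaw),np.sin(yaw)
    P=np.asarray(P,float)/1000
    return np.stack([x+c*P[:,0]-s*P[:,1], y+s*P[:,0]+c*P[:,1], P[:,2]],1)
def overlay(im,cm,pose,dz=0,crop=None,k=3,fn='pics/o.png'):
    polys=[[(-65,-125,10),(105,-125,10),(105,125,10),(-65,125,10)]]
    for s in (-60,60):
        polys.append([(55,s-18,10),(55,s+18,10),(55,s+18,239),(55,s-18,239)])
        polys.append([(55,s-5,160+dz),(55,s+5,160+dz),(55,s+5,229+dz),(55,s-5,229+dz)])
    x0,y0,x1,y1=crop
    o=cv2.resize(im[y0:y1,x0:x1,::-1],None,fx=k,fy=k,interpolation=cv2.INTER_CUBIC)
    for p in polys:
        q=(proj(cm,stand_pts(*pose,p))-[x0,y0]+.5)*k
        cv2.polylines(o,[q.round().astype(int).reshape(-1,1,2)],True,(0,255,255),1)
    cv2.imwrite(fn,o)
E
python3 - <<'E'
from h import *
import pickle
cm=eyes.camera_model('wrist'); im=cv2.imread('pics/w1.png')[:,:,::-1]
pickle.dump(cm,open('cm1.pkl','wb'))
overlay(im,cm,(0.563,-0.1715,-0.05),0,(140,50,400,300),3,'pics/o1.png')
o=im[130:300,160:360,::-1]; cv2.imwrite('pics/z1.png',cv2.resize(o,None,fx=3.5,fy=3.5,interpolation=cv2.INTER_CUBIC))
E
```

```text
(no output)
```

View pics/o1.png

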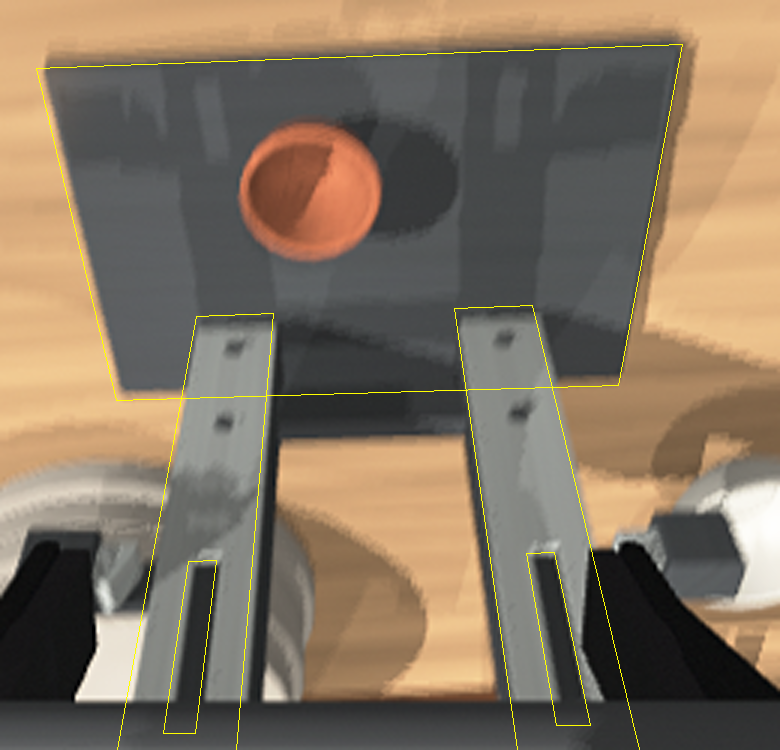

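View pics/z1.png

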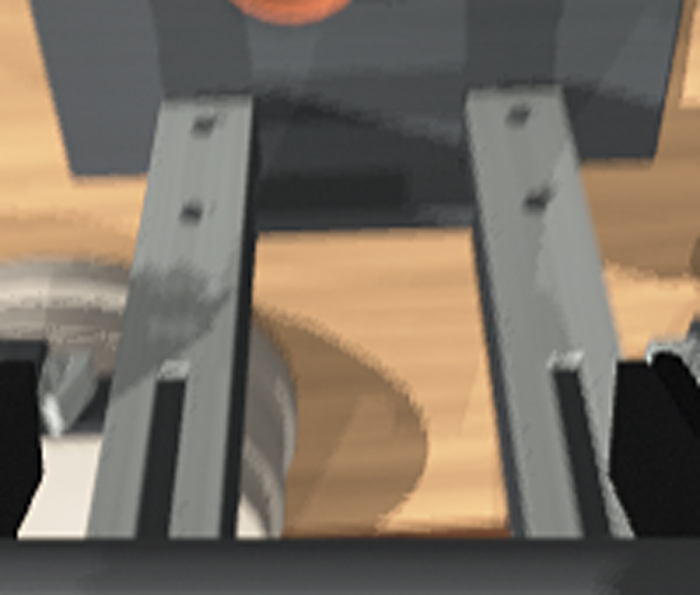

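Run:
```python
from h import *
im=cv2.imread('pics/w1.png'); g=cv2.cvtColor(im,cv2.COLOR_BGR2GRAY).astype(int)
for r in (165,175,190,205,220): print(r,'L',list(g[r,190:240]),'\n   R',list(g[r,284:345]))
for r in (245,255,265,275): print(r,'L',list(g[r,180:240]),'\n   R',list(g[r,295:345]))
print('cols'); 
for c in (207,209,211,318,320,322,324): print(c,list(g[222:250,c]))
```

```text
165 L [np.int64(95), np.int64(95), np.int64(96), np.int64(95), np.int64(95), np.int64(95), np.int64(96), np.int64(96), np.int64(96), np.int64(96), np.int64(96), np.int64(96), np.int64(96), np.int64(94), np.int64(101), np.int64(150), np.int64(154), np.int64(152), np.int64(151), np.int64(151), np.int64(153), np.int64(153), np.int64(154), np.int64(155), np.int64(153), np.int64(116), np.int64(88), np.int64(80), np.int64(87), np.int64(86), np.int64(88), np.int64(124), np.int64(134), np.int64(136), np.int64(144), np.int64(152), np.int64(152), np.int64(151), np.int64(149), np.int64(150), np.int64(155), np.int64(116), np.int64(49), np.int64(42), np.int64(53), np.int64(55), np.int64(58), np.int64(58), np.int64(58), np.int64(58)] 
   R [np.int64(84), np.int64(84), np.int64(84), np.int64(84), np.int64(84), np.int64(84), np.int64(85), np.int64(83), np.int64(69), np.int64(104), np.int64(117), np.int64(141), np.int64(138), np.int64(137), np.int64(136), np.int64(136), np.int64(138), np.int64(138), np.int64(139), np.int64(138), np.int64(125), np.int64(116), np.int64(109), np.int64(105), np.int64(106
[... 15812 characters left out ...]
129), np.int64(149), np.int64(173), np.int64(167), np.int64(154), np.int64(136), np.int64(93), np.int64(49), np.int64(39), np.int64(42), np.int64(42), np.int64(41), np.int64(42), np.int64(42), np.int64(42), np.int64(41), np.int64(41), np.int64(41), np.int64(41), np.int64(41), np.int64(41)]
324 [np.int64(151), np.int64(152), np.int64(152), np.int64(152), np.int64(152), np.int64(152), np.int64(151), np.int64(149), np.int64(172), np.int64(197), np.int64(192), np.int64(172), np.int64(146), np.int64(99), np.int64(47), np.int64(36), np.int64(38), np.int64(38), np.int64(39), np.int64(40), np.int64(41), np.int64(41), np.int64(40), np.int64(42), np.int64(42), np.int64(41), np.int64(41), np.int64(42)]
```

```bash
cat > fit.py <<'E'
from h import *
import pickle
from scipy.optimize import least_squares
cm=pickle.load(open('cm1.pkl','rb'))
obs=[(165,204.4,-78),(175,202.5,-78),(190,200.1,-78),(165,231.1,-42),(175,230.4,-42),(190,229.1,-42),(205,228,-42),(220,227,-42),(245,225,-42),(255,224.2,-42),(265,223.3,-42),
(265,187,-78),(275,185.5,-78),
(165,294.3,42),(175,295.3,42),(190,297.3,42),(205,300.3,42),(220,302.4,42),(245,305.1,42),(255,307,42),(265,308.3,42),(165,322.2,78),(175,324.6,78),
(245,203.2,-65),(255,201.8,-65),(265,200.4,-65),(275,199.1,-65),(245,212,-55),(255,211,-55),(265,210,-55),(275,208.8,-55),
(245,318.6,55),(255,320.8,55),(265,322.6,55),(245,327.4,65),(255,329.5,65),(265,331.2,65)]
def res(p):
    r=[]
    for row,col,y in obs:
        a=proj(cm,stand_pts(p[0],p[1],p[2],[(55,y,10),(55,y,220)]))
        t=(row-a[0,1])/(a[1,1]-a[0,1]); r.append(a[0,0]+t*(a[1,0]-a[0,0])-col)
    # strip bottom corners row
    a=proj(cm,stand_pts(p[0],p[1],p[2],[(55,-60,10),(55,60,10)]))
    r+=[ (a[0,1]-157.7),(a[1,1]-155.3)]
    a=proj(cm,stand_pts(p[0],p[1],p[2],[(55,-60,p[3]),(55,60,p[3])]))
    r+=[a[0,1]-232.6,a[1,1]-229.8]
    a=proj(cm,stand_pts(p[0],p[1],p[2],[(59,-60,p[3]),(59,60,p[3])]))
    r+=[a[0,1]-238,a[1,1]-235]
    return r
if __name__=='__main__':
    f=least_squares(res,[.563,-.17,-.05,160],x_scale=[.01,.01,.01,10],loss='soft_l1')
    print(f.x,np.round(f.fun,1))
    im=cv2.imread('pics/w1.png')[:,:,::-1]
    overlay(im,cm,f.x[:3],f.x[3]-160,(140,50,400,300),3,'pics/o2.png')
E
python3 fit.py
```

```text
[ 5.65187971e-01 -1.69445184e-01 -5.46417380e-02  1.54925098e+02] [ 0.4  0.5  0.3  0.1  0.   0.1  0.  -0.1 -0.1 -0.1  0.   0.4  0.1 -0.6
 -0.1  0.1 -0.7 -0.6  0.4 -0.   0.1 -1.3 -1.2 -0.1 -0.1 -0.1 -0.2  0.6
  0.4  0.3  0.4 -0.5 -0.9 -0.9  0.4  0.4  0.8 -2.4 -2.3  1.2  1.6 -1.8
 -1.1]
```

View pics/o2.png

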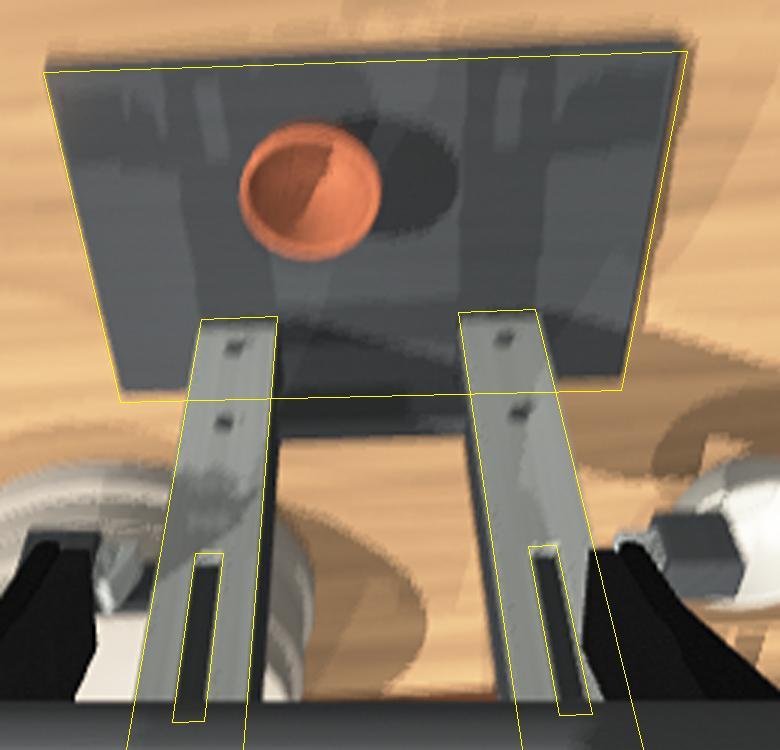

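```bash
sed -i 's/^    r+=\[ (a\[0,1\]-157.7).*$/    pass/' fit.py; python3 fit.py; sed -i 's/,"DUMMY"//' fit.py
python3 - <<'E'
from h import *
import fit
from scipy.optimize import least_squares
for drop in ('front','back'):
    f=least_squares(lambda p:np.delete(fit.res(p),[-4,-3] if drop=='front' else [-2,-1]),[.563,-.17,-.05,160],x_scale=[.01,.01,.01,10],loss='soft_l1'); print(drop,f.x,f.cost)
E
```

```text
[ 5.63987039e-01 -1.69613192e-01 -5.01147275e-02  1.55982570e+02] [ 0.2  0.4  0.2  0.  -0.1  0.  -0.1 -0.2 -0.2 -0.2 -0.1  0.2 -0.1 -0.4
  0.1  0.3 -0.5 -0.4  0.6  0.2  0.4 -0.9 -0.9 -0.3 -0.3 -0.3 -0.4  0.4
  0.3  0.1  0.2 -0.2 -0.6 -0.5  0.8  0.8  1.2  1.4  1.4 -1.6 -1.3]
front [ 5.63972276e-01 -1.69770786e-01 -4.77248228e-02  1.58015781e+02] 3.237433263864767
back [ 5.64005047e-01 -1.69599183e-01 -5.03551281e-02  1.53944113e+02] 3.2278204211221526
```

```bash
cat >> h.py <<'E'
from scipy.linalg import logm, expm
def toolR(yaw,tilt=15):
    B=np.array([[0,1,0],[1,0,0],[0,0,-1.]])
    return R.from_euler('z',yaw)*R.from_matrix(B)*R.from_euler('x',-tilt,degrees=True)
def H(r,p):
    M=np.eye(4); M[:3,:3]=r.as_matrix(); M[:3,3]=p; return M
def rows(p,yaw,tilt=15,start=None,v=36,wmax=6.5):
    s=env.read_state()
    A=start if start is not None else H(R.from_quat(s['tool_rot']),s['tool_pos']); B=H(toolR(yaw,tilt),p)
    D=np.linalg.inv(A)@B
    L=np.real(logm(D)); 
    ang=np.degrees(np.linalg.norm(R.from_matrix(D[:3,:3]).as_rotvec()))
    n=int(max(np.ceil(np.linalg.norm(L[:3,3])*1000/v),np.ceil(ang/wmax),1))
    S=expm(L/n)
    print('n',n,'pos',(S[:3,3]*1000).round(1),'rot',np.degrees(R.from_matrix(S[:3,:3]).as_rotvec()).round(2),'total tool shift',(D[:3,3]*1000).round(1))
    return B
E
python3 - <<'E'
from h import *
rows([0.535,0.178,0.26],np.radians(11.5),15)
E
```

```text
n 11 pos [31.8  5.1  6. ] rot [ 0.8   0.5  -1.42] total tool shift [354.7   8.1  52.5]
```

```bash
python3 -m handwheel '{"delta_pos":[[16,2.5,3],[32,5,6],[32,5,6],[32,5,6],[32,5,6],[32,5,6],[32,5,6],[32,5,6],[32,5,6],[32,5,6],[32,5,6],[16,2.5,3],[0,0,0]],"delta_rot":[[0.4,0.2,-0.7],[0.8,0.5,-1.4],[0.8,0.5,-1.4],[0.8,0.5,-1.4],[0.8,0.5,-1.4],[0.8,0.5,-1.4],[0.8,0.5,-1.4],[0.8,0.5,-1.4],[0.8,0.5,-1.4],[0.8,0.5,-1.4],[0.8,0.5,-1.4],[0.4,0.2,-0.7],[0,0,0]],"fingers":[87,87,87,87,87,87,87,87,87,87,87,87,87]}'
python3 - <<'E'
from h import *
import pickle
s=env.read_state();print(s['joint_pos'].round(3),R.from_quat(s['tool_rot']).as_matrix().round(3))
np.set_printoptions(precision=4,suppress=True)
im=eyes.capture('wrist'); cv2.imwrite('pics/w2.png',im[:,:,::-1]); cm=eyes.camera_model('wrist');pickle.dump(cm,open('cm2.pkl','wb'))
for q in ['shelf','shelf_grip','shelf_claw','shelf_pin']:
    r=landmark_of(q,'wrist')
    print(q,[(round(d['score'],2),w(cm,d['point']).round(4),proj(cm,w(cm,d['point'])).round(0)[0]) for d in r[:4]])
E
```

```text
time_s: 5.65
tool_pos: [0.534, 0.1849, 0.2599]
tool_rot: [0.627, 0.768, 0.101, 0.082]
force: [0.8, -0.2, 0.1]
finger_gap: 0.0872
[ 0.389  0.07  -0.861  1.786  0.137  1.06   1.257] [[-0.201  0.946  0.253]
 [ 0.98   0.194  0.053]
 [ 0.001  0.259 -0.966]]
shelf [(0.65, array([0.5504, 0.1761, 0.0003]), array([244., 110.]))]
shelf_grip [(0.96, array([0.5774, 0.1837, 0.1001]), array([245., 176.])), (0.29, array([0.5493, 0.1754, 0.0026]), array([244., 110.]))]
shelf_claw [(0.69, array([0.5967, 0.247 , 0.0476]), array([298., 176.]))]
shelf_pin [(0.74, array([0.5835, 0.2692, 0.0548]), array([322., 173.]))]
```

View pics/w2.png

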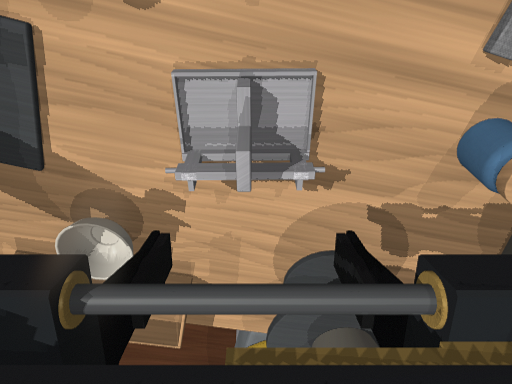

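Run:
```python
from h import *
import pickle
from scipy.optimize import least_squares
cm=pickle.load(open('cm2.pkl','rb'))
im=cv2.imread('pics/w2.png')
k=4;x0,y0=150,50
P=[(48,86.5,50),(48,-86.5,50),(-47,75,14),(-47,-75,14),(1,7,100),(1,-7,100),(45,7,100),(45,-7,100),(71,57,56),(71,63,56),(71,-57,56),(71,-63,56),(45,75,60),(45,-75,60)]
pose=(0.552,0.1775,np.radians(11.6))
f=least_squares(lambda p:(proj(cm,stand_pts(*p,P[:2]))-[[326,170],[166,170]]).ravel(),pose[:3],x_scale=.01)
print(f.x)
for nm,po in (('a',pose),('b',f.x)):
    o=cv2.resize(im[y0:y0+150,x0:x0+195],None,fx=k,fy=k,interpolation=cv2.INTER_CUBIC)
    for q in (proj(cm,stand_pts(*po,P))-[x0,y0]+.5)*k: cv2.circle(o,tuple(q.round().astype(int).tolist()),4,(0,255,255),1)
    cv2.imwrite(f'pics/s{nm}.png',o)
```

```text
[0.55193114 0.17850282 0.19991647]
```

View pics/sa.png

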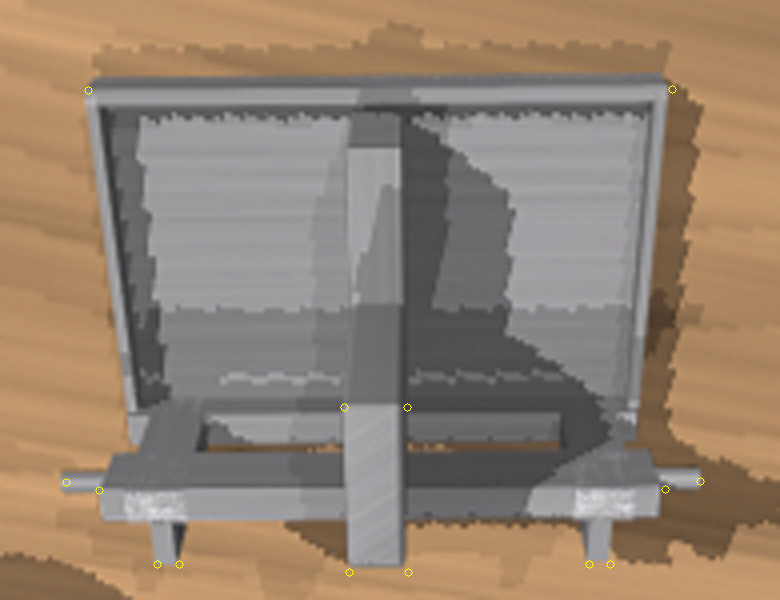

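Run:
```python
from h import *
rows([0.5747,0.1823,0.090],np.radians(11.5),15,v=25)
```

```text
n 7 pos [-0.5 -0.9 24.9] rot [ 0.02  0.03 -0.05] total tool shift [ -3.4  -6.2 174.4]
```

```bash
python3 -m handwheel '{"delta_pos":[[-0.5,-1,20],[-0.5,-1,30],[-0.5,-1,30],[-0.5,-1,30],[-0.5,-1,30],[-0.5,-1,22],[-0.5,0,12],[0,0,0],[0,0,0],[0,0,0],[0,0,0],[0,0,0],[0,0,0],[0,0,0],[0,0,0],[0,0,0]],"delta_rot":[[0,0,0],[0,0,0],[0,0,0],[0,0,0],[0,0,0],[0,0,0],[0,0,0],[0,0,0],[0,0,0],[0,0,0],[0,0,0],[0,0,0],[0,0,0],[0,0,0],[0,0,0],[0,0,0]],"fingers":[87,87,87,87,87,87,60,30,8,8,8,8,8,8,8,8]}' 55
python3 - <<'E'
from h import *
s=env.read_state();print(s['joint_pos'].round(3),R.from_quat(s['tool_rot']).as_matrix().round(3),s['ft_torque'])
im=eyes.capture('wrist'); cv2.imwrite('pics/w3.png',im[:,:,::-1])
E
```

```text
time_s: 7.23
tool_pos: [0.5745, 0.1836, 0.0903]
tool_rot: [0.629, 0.766, 0.101, 0.084]
force: [-0.0, -0.3, 0.0]
finger_gap: 0.0285
[ 0.25   0.362 -0.766  1.891  0.461  0.772  1.017] [[-0.194  0.947  0.257]
 [ 0.981  0.188  0.049]
 [-0.001  0.261 -0.965]] [0.07661581 0.19280913 0.05658918]
```

View pics/w3.png

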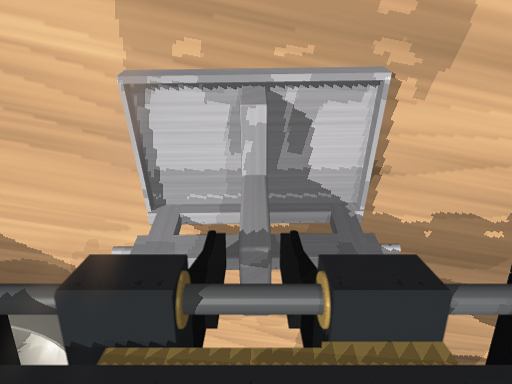

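```bash
python3 -m handwheel '{"delta_pos":[[0,0,0],[0,0,0],[0,0,0],[0,0,0],[0,0,0],[0,0,0],[0,0,0],[0,0,0],[0,0,0],[0,0,0]],"delta_rot":[[0,0,0],[0,0,0],[0,0,0],[0,0,0],[0,0,0],[0,0,0],[0,0,0],[0,0,0],[0,0,0],[0,0,0]],"fingers":[8,8,8,8,8,8,8,8,8,8]}' 58
python3 - <<'E'
from h import *
s=env.read_state();print(R.from_quat(s['tool_rot']).as_matrix().round(3),s['ft_torque'])
import pickle
im=eyes.capture('wrist'); cv2.imwrite('pics/w4.png',im[:,:,::-1]);pickle.dump(eyes.camera_model('wrist'),open('cm4.pkl','wb'))
E
```

```text
time_s: 8.12
tool_pos: [0.5745, 0.1837, 0.0902]
tool_rot: [0.629, 0.766, 0.101, 0.084]
force: [-1.0, 1.5, 0.2]
finger_gap: 0.0136
[[-0.194  0.947  0.256]
 [ 0.981  0.188  0.05 ]
 [-0.001  0.261 -0.965]] [0.30021801 0.18225614 0.03353677]
```

View pics/w4.png

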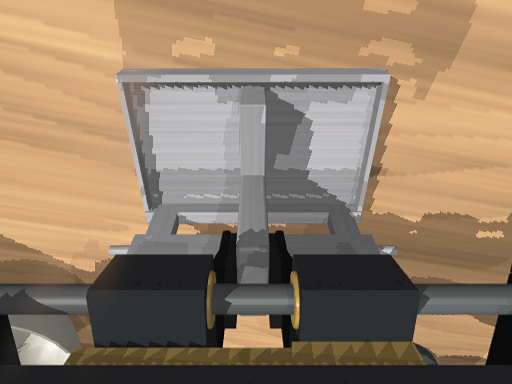

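Run:
```python
from h import *
import pickle
cm=pickle.load(open('cm4.pkl','rb')); s=env.read_state(); p=s['tool_pos']; yaw=np.radians(11.2)
g=p+3e-3*R.from_quat(s['tool_rot']).as_matrix()[:,2]; print(g)
im=cv2.imread('pics/w4.png')
k=2.5;x0,y0=100,60
P=[(48,86.5,50),(48,-86.5,50),(-47,75,14),(-47,-75,14),(1,7,100),(1,-7,100),(45,75,60),(45,-75,60),(45,75,5),(45,-75,5)]
o=cv2.resize(im[y0:y0+220,x0:x0+310],None,fx=k,fy=k,interpolation=cv2.INTER_CUBIC)
for lx,col in ((23,(0,0,255)),(26,(0,255,255)),(29,(0,255,0))):
    po=(g[0]-np.cos(yaw)*lx/1000,g[1]-np.sin(yaw)*lx/1000,yaw)
    print(lx,po)
    for q in (proj(cm,stand_pts(*po,P))-[x0,y0]+.5)*k: cv2.circle(o,tuple(q.round().astype(int).tolist()),3,col,1)
cv2.imwrite(f'pics/sc.png',o)
```

```text
[0.57527878 0.1837603  0.08727775]
23 (np.float64(0.5527168064512502), np.float64(0.17929291126391456), np.float64(0.1954768762233649))
26 (np.float64(0.5497739409852026), np.float64(0.17871020821025463), np.float64(0.1954768762233649))
29 (np.float64(0.546831075519155), np.float64(0.17812750515659473), np.float64(0.1954768762233649))
```

View pics/sc.png

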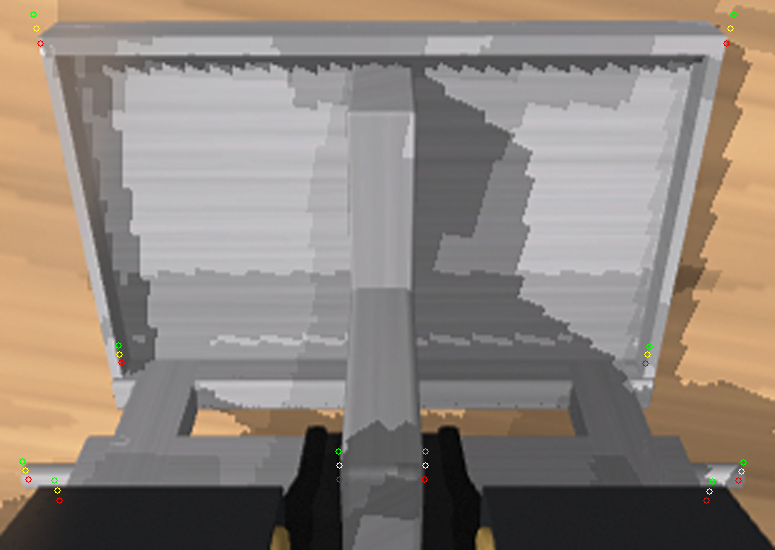

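```bash
cat >> h.py <<'E'
STAND=[0.564,-0.1697,-0.049]
LX=[24.0,0.0,87.3]   # grasp point in shelf
def tcp_for(o,yaw,tilt=15.1):
    # o: shelf origin world
    c,s=np.cos(yaw),np.sin(yaw); l=np.array(LX)/1000
    g=np.array(o)+[c*l[0]-s*l[1],s*l[0]+c*l[1],l[2]]
    return g-3e-3*toolR(yaw,tilt).as_matrix()[:,2]
def tcp_stand(x,y,z,yaw=0,tilt=15.1):
    o=stand_pts(*STAND,[(x,y,z)])[0]; return tcp_for(o,STAND[2]+yaw,tilt)
def shelf_in_stand():
    s=env.read_state(); M=R.from_quat(s['tool_rot']).as_matrix(); yaw=np.arctan2(-M[0,0],M[1,0])
    g=s['tool_pos']+3e-3*M[:,2]; l=np.array(LX)/1000
    c,sn=np.cos(yaw),np.sin(yaw); o=g-[c*l[0]-sn*l[1],sn*l[0]+c*l[1],l[2]]
    d=o-[STAND[0],STAND[1],0]; c,sn=np.cos(STAND[2]),np.sin(STAND[2])
    return np.array([c*d[0]+sn*d[1],-sn*d[0]+c*d[1],d[2]])*1000, np.degrees(yaw-STAND[2]), np.degrees(np.arctan2(M[2,1],-M[2,2]))
E
python3 - <<'E'
from h import *
y0=np.radians(11.2)
B=rows(tcp_for([0.552,0.179,0.05],y0),y0,15.1,v=15)
C=rows(tcp_for([0.465,0.12,0.17],np.radians(8)),np.radians(8),15.1,start=B,v=30)
D=rows(tcp_stand(-85,0,155),STAND[2],15.1,start=C,v=30)
E
```

```text
n 4 pos [ -0.    3.3 -12.1] rot [0.01 0.02 0.  ] total tool shift [ -0.2  13.3 -48.2]
n 6 pos [ -7.4 -10.2 -23.5] rot [-0.   -0.14  0.51] total tool shift [ -42.3  -62.2 -141.1]
n 10 pos [-29.1  -0.5   1.4] rot [-0.   -0.28  1.04] total tool shift [-289.1  -29.2    7.7]
```

```bash
python3 -m handwheel '{"delta_pos":[[0,1,-4],[0,3.3,-12],[0,3.3,-12],[0,3.3,-12],[-3,-2,-15],[-7.4,-10.2,-23.5],[-7.4,-10.2,-23.5],[-7.4,-10.2,-23.5],[-7.4,-10.2,-23.5],[-7.4,-10.2,-23.5],[-5,-8,-8]],"delta_rot":[[0,0,0],[0,0,0],[0,0,0],[0,0,0],[0,0,0.2],[0,-0.1,0.5],[0,-0.1,0.5],[0,-0.1,0.5],[0,-0.1,0.5],[0,-0.1,0.5],[0,0,0.4]],"fingers":[8,8,8,8,8,8,8,8,8,8,8]}'
python3 - <<'E'
from h import *
print(shelf_in_stand())
B=rows(tcp_stand(-85,0,155),STAND[2],15.1,v=30)
E
```

```text
time_s: 9.08
tool_pos: [0.4882, 0.1231, 0.2556]
tool_rot: [0.65, 0.748, 0.102, 0.087]
force: [-0.1, 0.4, -1.3]
finger_gap: 0.0135
(array([-112.85232036,  284.36068362,  165.41267488]), np.float64(10.901097829948066), np.float64(15.420957796110988))
n 10 pos [-29.1  -0.5   0.9] rot [ 0.03 -0.3   1.05] total tool shift [-288.9  -28.4    2.1]
```

```bash
python3 -m handwheel '{"delta_pos":[[-15,-0.3,0.5],[-29,-0.5,0.9],[-29,-0.5,0.9],[-29,-0.5,0.9],[-29,-0.5,0.9],[-29,-0.5,0.9],[-29,-0.5,0.9],[-29,-0.5,0.9],[-29,-0.5,0.9],[-29,-0.5,0.9],[-15,0,0.5],[0,0,0],[0,0,0]],"delta_rot":[[0,-0.2,0.5],[0,-0.3,1.05],[0,-0.3,1.05],[0,-0.3,1.05],[0,-0.3,1.05],[0,-0.3,1.05],[0,-0.3,1.05],[0,-0.3,1.05],[0,-0.3,1.05],[0,-0.3,1.05],[0,-0.2,0.5],[0,0,0],[0,0,0]],"fingers":[8,8,8,8,8,8,8,8,8,8,8,8,8]}'
python3 - <<'E'
from h import *
import pickle
print(shelf_in_stand())
B=rows(tcp_stand(-60,0,155),STAND[2],15.1,v=30)
for n in ('wrist','side'):
    im=eyes.capture(n); cv2.imwrite(f'pics/{n}5.png',im[:,:,::-1]); pickle.dump(eyes.camera_model(n),open(f'cm5{n}.pkl','wb'))
o=cv2.resize(im[130:320,190:390,::-1],None,fx=3,fy=3,interpolation=cv2.INTER_CUBIC);cv2.imwrite('pics/side5z.png',o)
E
```

```text
time_s: 10.17
tool_pos: [0.502, -0.1673, 0.2414]
tool_rot: [0.718, 0.683, 0.091, 0.095]
force: [0.8, 0.2, -2.3]
finger_gap: 0.0136
(array([-85.24291137,  -0.61426096, 151.17672757]), np.float64(-0.03537997811494188), np.float64(15.148930708504691))
n 1 pos [ 0.6 25.4  2.9] rot [ 0.05  0.01 -0.03] total tool shift [ 0.6 25.4  2.9]
```

View pics/wrist5.png

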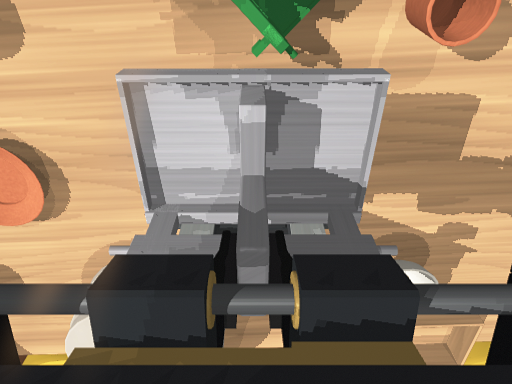

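View pics/side5z.png

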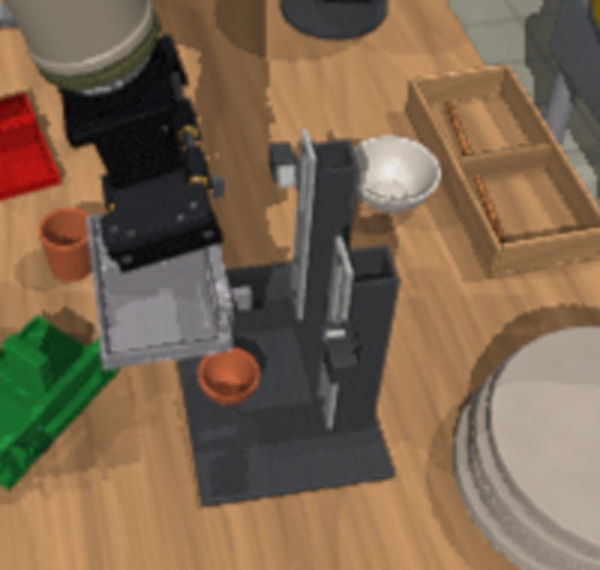

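Run:
```python
from h import *
B=rows(tcp_stand(-20,0,155),STAND[2],15.1,v=10)
```

```text
n 7 pos [-0.1  9.1  1.9] rot [ 0.01 -0.    0.01] total tool shift [-0.8 63.8 13.2]
```

Run:
```python
from h import *
np.set_printoptions(suppress=True,precision=4)
print(shelf_in_stand()); s=env.read_state(); print(s['tool_pos'],s['tool_rot'],s['joint_vel'].round(4),s['time_s'])
rows(tcp_stand(-60,0,155),STAND[2],15.1,v=30)
```

```text
(array([-85.0702,   0.6769, 151.0431]), np.float64(0.10262959019990375), np.float64(15.14480461846394))
[ 0.5023 -0.166   0.2412] [0.7173 0.6842 0.0909 0.0954] [-0.0071  0.0012 -0.0027  0.0028  0.0036 -0.0015  0.0001] 10.2667
n 1 pos [-0.8 25.2  2.7] rot [ 0.04 -0.01  0.1 ] total tool shift [-0.8 25.2  2.7]
```

```bash
python3 -m handwheel '{"delta_pos":[[0,8,1],[0,9,1.7],[0,9,1.7],[0,9,1.7],[0,9,1.7],[-0.3,9,1.7],[-0.3,5,0.5],[0,0,0],[0,0,0],[0,0,0],[0,0,0],[0,0,0],[0,0,0]],"delta_rot":[[0,0,0],[0,0,0],[0,0,0],[0,0,0],[0,0,0],[0,0,0],[0,0,0],[0,0,0],[0,0,0],[0,0,0],[0,0,0],[0,0,0],[0,0,0]],"fingers":[8,8,8,8,8,8,8,8,8,8,8,8,8]}'
python3 - <<'E'
from h import *
print(shelf_in_stand())
rows(tcp_stand(-18,0,155),STAND[2],15.1,v=30)
for n in ('scene','side'):
    im=eyes.capture(n); cv2.imwrite(f'pics/{n}6.png',im[:,:,::-1])
    o=cv2.resize(im[130:320,190:390,::-1],None,fx=3,fy=3,interpolation=cv2.INTER_CUBIC);cv2.imwrite(f'pics/{n}6z.png',o)
print(shelf_in_stand(),env.read_state()['force'],env.read_state()['ft_torque'])
E
```

```text
time_s: 11.35
tool_pos: [0.5602, -0.171, 0.2462]
tool_rot: [0.718, 0.683, 0.09, 0.095]
force: [-0.5, 0.7, -2.3]
finger_gap: 0.0135
(array([-26.97274792,  -1.51867845, 155.95731756]), np.float64(-0.03189639456969517), np.float64(15.110996911435384))
n 1 pos [1.5 8.4 3.3] rot [ 0.01  0.04 -0.02] total tool shift [1.5 8.4 3.3]
(array([-26.89454583,  -1.45075067, 155.96157933]), np.float64(-0.025695849914046), np.float64(15.111421926493973)) [-0.16952597 -0.07218641 -1.52347511] [ 0.11043901  0.21289517 -0.0184365 ]
```

View pics/side6z.png

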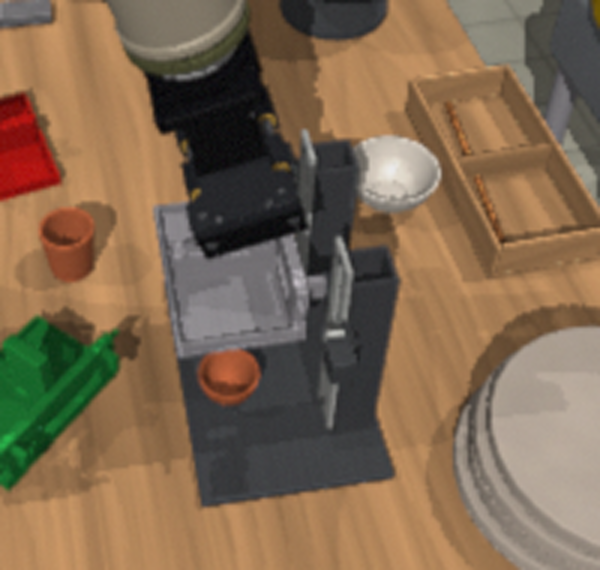

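View pics/scene6z.png

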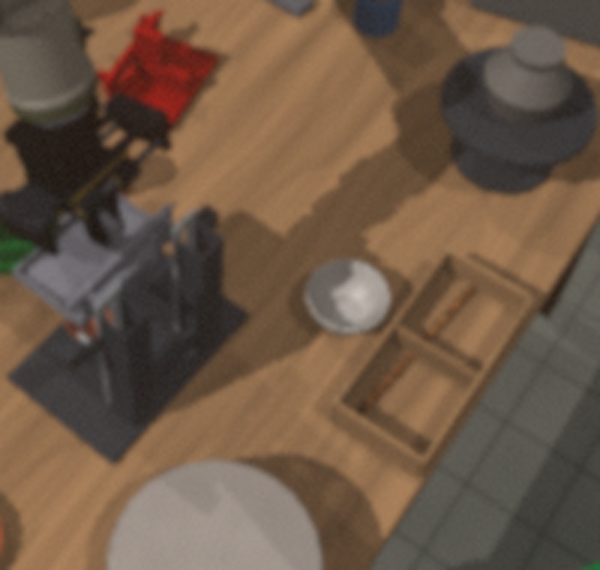

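```bash
python3 -m handwheel '{"delta_pos":[[0.8,3,0.8],[0.7,3,0.8],[0,0,0],[0,0,0],[0,0,0],[0,0,0]],"delta_rot":[[0,0,0],[0,0,0],[0,0,0],[0,0,0],[0,0,0],[0,0,0]],"fingers":[8,8,8,8,8,8]}'
python3 - <<'E'
from h import *
print(shelf_in_stand())
rows(tcp_stand(-8,0,155),STAND[2],15.1,v=30)
im=eyes.capture('side'); cv2.imwrite(f'pics/side7.png',im[:,:,::-1])
o=cv2.resize(im[160:260,230:340,::-1],None,fx=6,fy=6,interpolation=cv2.INTER_CUBIC);cv2.imwrite(f'pics/side7z.png',o)
print(shelf_in_stand(),env.read_state()['force'],env.read_state()['ft_torque'])
E
```

```text
time_s: 11.95
tool_pos: [0.5666, -0.1698, 0.246]
tool_rot: [0.718, 0.683, 0.09, 0.095]
force: [0.7, -0.1, -2.0]
finger_gap: 0.0136
(array([-2.06158497e+01,  3.79216646e-02,  1.55816871e+02]), np.float64(-0.021258880980581416), np.float64(15.098785724855915))
n 1 pos [-0.  12.   4.1] rot [-0.    0.02 -0.02] total tool shift [-0.  12.   4.1]
(array([-2.06169196e+01,  4.72474524e-02,  1.55862043e+02]), np.float64(-0.021021035028786196), np.float64(15.10263716818976)) [-1.03985949 -0.0269983  -1.57387454] [ 0.12331386  0.26377261 -0.06381328]
```

View pics/side7z.png

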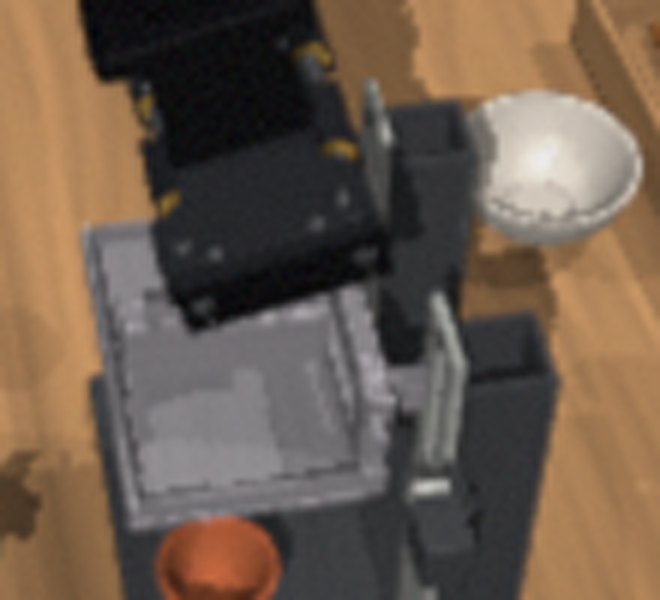

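```bash
python3 -m handwheel '{"delta_pos":[[0,1.9,0.5],[0,1.9,0.5],[0,1.9,0.5],[0,1.9,0.5],[0,1,0.25],[0,0,0]],"delta_rot":[[0,0,0],[0,0,0],[0,0,0],[0,0,0],[0,0,0],[0,0,0]],"fingers":[8,8,8,8,8,8]}'
python3 - <<'E'
from h import *
print(shelf_in_stand(),env.read_state()['force'],env.read_state()['ft_torque'])
E
```

```text
time_s: 12.5
tool_pos: [0.5758, -0.1701, 0.2461]
tool_rot: [0.718, 0.684, 0.091, 0.095]
force: [-0.6, -0.6, -2.6]
finger_gap: 0.0136
(array([-1.14486296e+01,  1.48398677e-01,  1.55891146e+02]), np.float64(-0.010034693579777541), np.float64(15.103589055572971)) [-0.61178733 -0.60795808 -2.58035934] [ 0.11214018  0.22038776 -0.03366608]
```

```bash
python3 -m handwheel '{"delta_pos":[[0,1.4,0.4],[0,1.4,0.4],[0,1.4,0.4],[0,1.4,0.4],[0,1,0.3],[0,0,0]],"delta_rot":[[0,0,0],[0,0,0],[0,0,0],[0,0,0],[0,0,0],[0,0,0]],"fingers":[8,8,8,8,8,8]}'
python3 - <<'E'
from h import *
print(shelf_in_stand(),env.read_state()['force'],env.read_state()['ft_torque'])
im=eyes.capture('side'); cv2.imwrite(f'pics/side8.png',im[:,:,::-1])
o=cv2.resize(im[160:260,230:340,::-1],None,fx=6,fy=6,interpolation=cv2.INTER_CUBIC);cv2.imwrite(f'pics/side8z.png',o)
E
```

```text
time_s: 13.0
tool_pos: [0.5826, -0.1705, 0.246]
tool_rot: [0.718, 0.684, 0.091, 0.095]
force: [-0.0, 0.4, -1.7]
finger_gap: 0.0138
(array([-4.63254056e+00,  1.31007921e-01,  1.55776751e+02]), np.float64(-0.012110679575283105), np.float64(15.10407560871804)) [-0.02271251  0.38348417 -1.65553938] [0.10141724 0.28155185 0.03249091]
```

View pics/side8z.png

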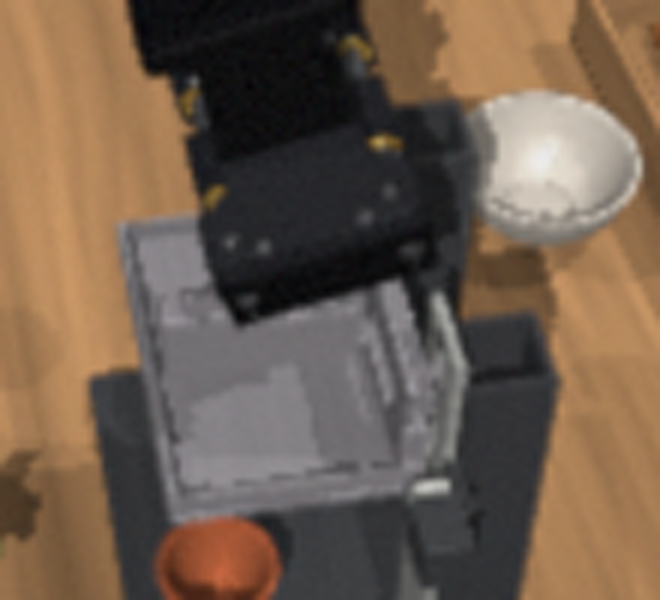

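```bash
python3 -m handwheel '{"delta_pos":[[0,0.7,0.18],[0,0.7,0.18],[0,0.7,0.18],[0,0.7,0.18],[0,0,0]],"delta_rot":[[0,0,0],[0,0,0],[0,0,0],[0,0,0],[0,0,0]],"fingers":[8,8,8,8,8]}'
python3 - <<'E'
from h import *
print(shelf_in_stand(),env.read_state()['force'],env.read_state()['ft_torque'])
E
```

```text
time_s: 13.47
tool_pos: [0.5854, -0.1706, 0.2461]
tool_rot: [0.718, 0.684, 0.091, 0.095]
force: [-0.0, -0.4, -1.8]
finger_gap: 0.0138
(array([-1.82171182e+00,  1.36045111e-01,  1.55867116e+02]), np.float64(-0.012156033487761592), np.float64(15.106921312165932)) [-0.01109193 -0.41838664 -1.80449907] [ 0.13328157  0.31375634 -0.01111525]
```

```bash
python3 -m handwheel '{"delta_pos":[[0,0.6,0.16],[0,0.6,0.16],[0,0.6,0.16],[0,0,0]],"delta_rot":[[0,0,0],[0,0,0],[0,0,0],[0,0,0]],"fingers":[8,8,8,8]}'
python3 - <<'E'
from h import *
print(shelf_in_stand(),env.read_state()['force'],env.read_state()['ft_torque'])
E
```

```text
time_s: 13.8
tool_pos: [0.5869, -0.1708, 0.2461]
tool_rot: [0.718, 0.683, 0.09, 0.095]
force: [-3.5, 1.0, 1.3]
finger_gap: 0.0139
(array([-3.23426782e-01,  7.98352653e-02,  1.55858983e+02]), np.float64(-0.022918246203353653), np.float64(15.060013473623286)) [-3.52662817  1.0068043   1.25865076] [ 0.17650798  0.93305785 -0.03642049]
```

```bash
python3 -m handwheel '{"delta_pos":[[0,-0.6,-0.1],[0,-0.5,1.9],[0,-0.5,1.9],[0,-0.5,1.9],[0,-0.5,1.9],[0,-0.5,1.9],[0,-0.5,1.9],[0,-0.5,1.9],[0,-0.5,1.9],[0,0,0],[0,0,0]],"delta_rot":[[0,0,0],[0,0,0],[0,0,0],[0,0,0],[0,0,0],[0,0,0],[0,0,0],[0,0,0],[0,0,0],[0,0,0],[0,0,0]],"fingers":[8,8,8,8,8,8,8,8,8,8,8]}' 60
python3 - <<'E'
from h import *
print(shelf_in_stand(),env.read_state()['force'],env.read_state()['ft_torque'])
E
```

```text
time_s: 14.72
tool_pos: [0.5866, -0.1707, 0.2302]
tool_rot: [0.718, 0.684, 0.09, 0.095]
force: [-0.5, -0.6, -1.9]
finger_gap: 0.0139
(array([-6.14786979e-01,  8.88855231e-02,  1.39959458e+02]), np.float64(-0.017007363047873827), np.float64(15.094669993420961)) [-0.51449488 -0.62248539 -1.88204674] [0.10555303 0.30018689 0.00631071]
```

```bash
python3 -m handwheel '{"delta_pos":[[0,-0.25,0.95],[0,-0.25,0.95],[0,-0.25,0.95],[0,-0.25,0.95],[0,-0.25,0.95],[0,-0.25,0.95],[0,-0.25,0.95],[0,-0.25,0.95],[0,0,0]],"delta_rot":[[0,0,0],[0,0,0],[0,0,0],[0,0,0],[0,0,0],[0,0,0],[0,0,0],[0,0,0],[0,0,0]],"fingers":[8,8,8,8,8,8,8,8,8]}' 60
python3 - <<'E'
from h import *
print(shelf_in_stand(),env.read_state()['force'],env.read_state()['ft_torque'])
E
```

```text
time_s: 15.47
tool_pos: [0.5868, -0.171, 0.2225]
tool_rot: [0.718, 0.683, 0.091, 0.095]
force: [-0.9, -0.2, -1.5]
finger_gap: 0.0136
(array([ -0.4203612 ,  -0.13981679, 132.31581579]), np.float64(-0.036629006194569415), np.float64(15.12506710950579)) [-0.91743561 -0.18891435 -1.50035102] [ 0.03737204  0.16172733 -0.06123994]
```

```bash
python3 -m handwheel '{"delta_pos":[[0,-0.3,0.95],[0,-0.3,0.95],[0,-0.25,0.95],[0,-0.25,0.95],[0,0,0]],"delta_rot":[[0,0,0],[0,0,0],[0,0,0],[0,0,0],[0,0,0]],"fingers":[8,8,8,8,8]}' 60
python3 - <<'E'
from h import *
print(shelf_in_stand(),env.read_state()['force'],env.read_state()['ft_torque'])
E
```

```text
time_s: 15.88
tool_pos: [0.5867, -0.1712, 0.2188]
tool_rot: [0.718, 0.683, 0.091, 0.096]
force: [-1.8, -3.0, 2.9]
finger_gap: 0.0134
(array([ -0.45053257,  -0.40370683, 128.5691689 ]), np.float64(-0.05407306051154886), np.float64(15.142905851819798)) [-1.78998509 -2.96745647  2.90761001] [-0.19690887  0.24792178 -0.18808904]
```

```bash
python3 -m handwheel '{"delta_pos":[[0.2,-0.25,0.95],[0.1,-0.25,0.95],[0,-0.25,0.95],[0,-0.25,0.95],[0,0,0]],"delta_rot":[[0,0,0],[0,0,0],[0,0,0],[0,0,0],[0,0,0]],"fingers":[8,8,8,8,8]}' 60
python3 - <<'E'
from h import *
print(shelf_in_stand(),env.read_state()['force'],env.read_state()['ft_torque'])
E
```

```text
time_s: 16.3
tool_pos: [0.5868, -0.1706, 0.2153]
tool_rot: [0.718, 0.683, 0.091, 0.096]
force: [-4.4, -1.5, 7.4]
finger_gap: 0.0138
(array([ -0.35404911,   0.20924509, 125.0903407 ]), np.float64(-0.023508240347006593), np.float64(15.153092492890277)) [-4.37513957 -1.53382957  7.44620467] [-0.14602666  0.69776709 -0.13928778]
```

```bash
python3 -m handwheel '{"delta_pos":[[0,-0.4,0.95],[0,-0.3,0.95],[0,-0.25,0.95],[0,-0.25,0.95],[0,0,0]],"delta_rot":[[0,0,0],[0,0,0],[0,0,0],[0,0,0],[0,0,0]],"fingers":[8,8,8,8,8]}' 60
python3 - <<'E'
from h import *
print(shelf_in_stand(),env.read_state()['force'],env.read_state()['ft_torque'])
im=eyes.capture('wrist'); cv2.imwrite('pics/w9.png',im[:,:,::-1])
im=eyes.capture('side'); 
o=cv2.resize(im[160:260,230:340,::-1],None,fx=6,fy=6,interpolation=cv2.INTER_CUBIC);cv2.imwrite(f'pics/side9z.png',o)
E
```

```text
time_s: 16.72
tool_pos: [0.5868, -0.1704, 0.2119]
tool_rot: [0.718, 0.684, 0.091, 0.096]
force: [-7.5, -0.9, 11.5]
finger_gap: 0.0136
(array([ -0.37721264,   0.37147314, 121.74926737]), np.float64(-0.012230651971012254), np.float64(15.187251706154685)) [-7.48839181 -0.88206204 11.54210677] [-0.0131605   1.02359768 -0.06097722]
```

View pics/w9.png

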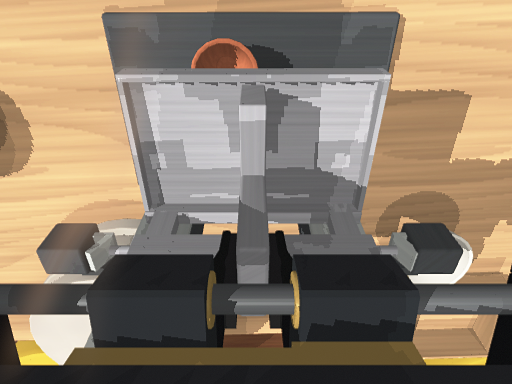

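View pics/side9z.png

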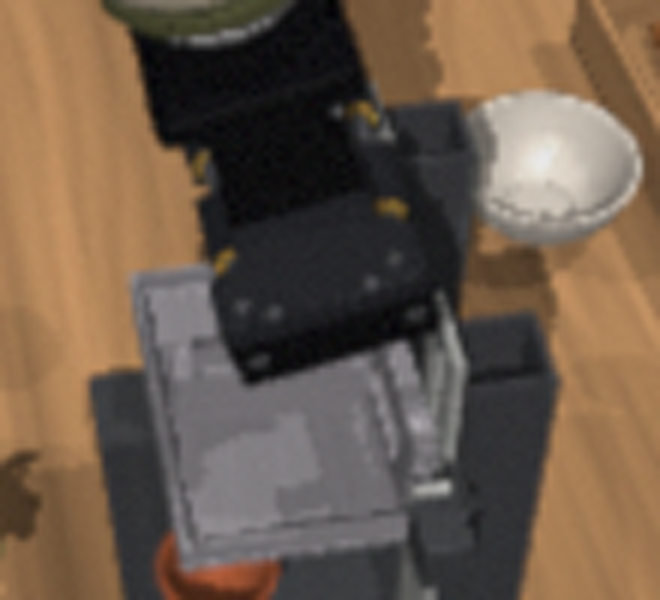

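```bash
python3 -m handwheel '{"delta_pos":[[-0.1,-0.6,0.8],[-0.1,-0.5,0.95],[0,-0.25,0.95],[0,-0.25,0.95],[0,0,0]],"delta_rot":[[0,0,0],[0,0,0],[0,0,0],[0,0,0],[0,0,0]],"fingers":[8,8,8,8,8]}' 60
python3 - <<'E'
from h import *
print(shelf_in_stand(),env.read_state()['force'],env.read_state()['ft_torque'])
E
```

```text
time_s: 17.23
tool_pos: [0.5862, -0.1704, 0.2065]
tool_rot: [0.718, 0.684, 0.091, 0.095]
force: [2.2, -1.2, 1.1]
finger_gap: 0.0135
(array([ -0.96702497,   0.42502837, 116.33149204]), np.float64(0.0018260406455870085), np.float64(15.146973080778887)) [ 2.17672551 -1.19841931  1.13026236] [-0.15083137 -0.43631542 -0.11972292]
```

```bash
python3 -m handwheel '{"delta_pos":[[-0.1,0.1,0.8],[-0.1,-0.1,0.8],[0,-0.2,0.8],[0,-0.2,0.8],[0,0,0]],"delta_rot":[[0,0,0],[0,0,0],[0,0,0],[0,0,0],[0,0,0]],"fingers":[8,8,8,8,8]}' 60
python3 - <<'E'
from h import *
print(shelf_in_stand(),env.read_state()['force'],env.read_state()['ft_torque'])
im=eyes.capture('wrist'); cv2.imwrite('pics/w10.png',im[:,:,::-1])
E
```

```text
time_s: 17.65
tool_pos: [0.5863, -0.1707, 0.2031]
tool_rot: [0.718, 0.684, 0.091, 0.095]
force: [1.4, -0.5, 1.6]
finger_gap: 0.0136
(array([-9.31957519e-01,  1.09321495e-01,  1.12900016e+02]), np.float64(-0.009149007511255927), np.float64(15.090797162817609)) [ 1.40598581 -0.45065186  1.58904824] [ 0.03255421 -0.25243456 -0.01876895]
```

View pics/w10.png

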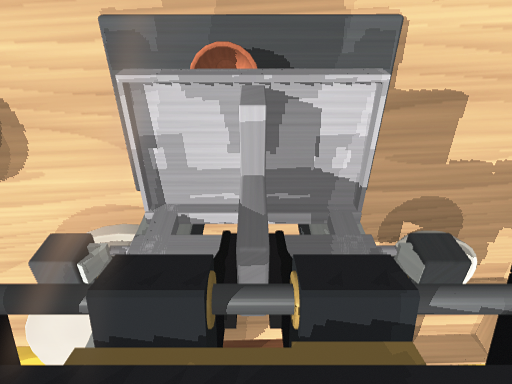

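```bash
python3 -m handwheel '{"delta_pos":[[0,0,0.7],[0,-0.2,0.7],[0,-0.2,0.7],[0,-0.1,0.5],[0,0,0]],"delta_rot":[[0,0,0],[0,0,0],[0,0,0],[0,0,0],[0,0,0]],"fingers":[8,8,8,8,8]}' 60
python3 - <<'E'
from h import *
print(shelf_in_stand(),env.read_state()['force'],env.read_state()['ft_torque'])
E
```

```text
time_s: 18.12
tool_pos: [0.5861, -0.1706, 0.2002]
tool_rot: [0.718, 0.684, 0.09, 0.095]
force: [0.8, 0.1, -1.4]
finger_gap: 0.0137
(array([ -1.14269702,   0.19074208, 109.98234388]), np.float64(-0.006004391008361928), np.float64(15.030657574584794)) [ 0.77294611  0.07502341 -1.42190109] [0.10290224 0.28707218 0.08685821]
```

```bash
python3 -m handwheel '{"delta_pos":[[0,-0.1,0.5],[0,-0.1,0.5],[0,-0.1,0.5],[0,0,0]],"delta_rot":[[0,0,0],[0,0,0],[0,0,0],[0,0,0]],"fingers":[8,8,8,8]}' 60
python3 - <<'E'
from h import *
print(shelf_in_stand(),env.read_state()['force'],env.read_state()['ft_torque'])
E
```

```text
time_s: 18.45
tool_pos: [0.5865, -0.1707, 0.1998]
tool_rot: [0.718, 0.684, 0.09, 0.095]
force: [-4.7, 2.0, 5.3]
finger_gap: 0.0136
(array([-6.61857004e-01,  1.05183626e-01,  1.09647164e+02]), np.float64(-0.00974358480966926), np.float64(15.103020032197195)) [-4.66260807  1.95766718  5.27874141] [0.37189145 0.79510078 0.07818145]
```

```bash
python3 -m handwheel '{"delta_pos":[[0,-0.2,0.5],[0,-0.2,0.5],[0,0,0]],"delta_rot":[[0,0,0],[0,0,0],[0,0,0]],"fingers":[8,8,8]}' 60
python3 - <<'E'
from h import *
print(shelf_in_stand(),env.read_state()['force'],env.read_state()['ft_torque'])
im=eyes.capture('wrist'); cv2.imwrite('pics/w11.png',im[:,:,::-1])
z=np.hstack([cv2.resize(im[220:285,20:150,::-1],None,fx=3,fy=3),cv2.resize(im[220:285,360:490,::-1],None,fx=3,fy=3)]);cv2.imwrite('pics/w11z.png',z)
E
```

```text
time_s: 18.7
tool_pos: [0.5866, -0.1707, 0.1997]
tool_rot: [0.718, 0.684, 0.091, 0.096]
force: [-9.8, 2.3, 13.7]
finger_gap: 0.0139
(array([-5.75263861e-01,  7.50474130e-02,  1.09468923e+02]), np.float64(-0.01351003888400442), np.float64(15.150830642267152)) [-9.77560861  2.33855299 13.69145615] [0.56571446 1.42816602 0.08560175]
```

View pics/w11.png

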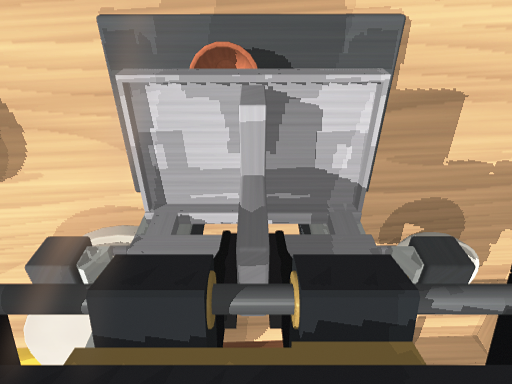

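View pics/w11z.png

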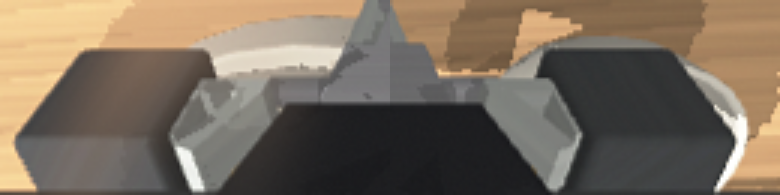

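```bash
python3 -m handwheel '{"delta_pos":[[0,0,-0.7],[0,0,-0.6],[0,0,0],[0,0,0],[0,0,0],[0,0,0],[0,0,0],[0,0,0]],"delta_rot":[[0,0,0],[0,0,0],[0,0,0],[0,0,0],[0,0,0],[0,0,0],[0,0,0],[0,0,0]],"fingers":[8,8,10,14,18,24,32,40]}' 60
python3 - <<'E'
from h import *
print(shelf_in_stand(),env.read_state()['force'],env.read_state()['ft_torque'])
im=eyes.capture('wrist'); cv2.imwrite('pics/w12.png',im[:,:,::-1])
E
```

```text
time_s: 19.42
tool_pos: [0.5861, -0.1708, 0.1992]
tool_rot: [0.718, 0.683, 0.09, 0.095]
force: [0.8, 0.3, -0.5]
finger_gap: 0.03
(array([-1.11793817e+00, -4.43991318e-02,  1.08984654e+02]), np.float64(-0.020445021226220682), np.float64(15.087351262434542)) [ 0.75783825  0.25033959 -0.53494805] [ 0.11877917  0.19520145 -0.00453789]
```

View pics/w12.png

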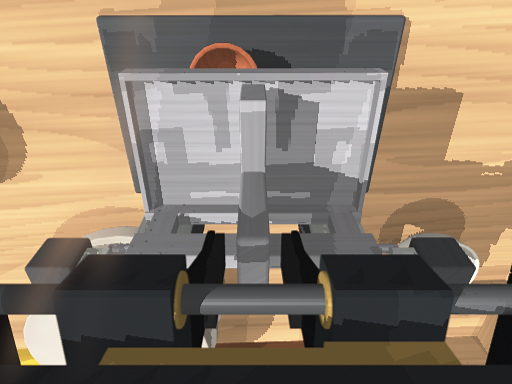

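```bash
python3 -m handwheel '{"delta_pos":[[0,0,0],[0,0,0],[0,0,-5],[0,0,-12],[0,0,-20],[0,0,-25],[0,0,-25],[0,-5,-25],[0,-10,-20],[0,-10,-10],[0,0,0],[0,0,0]],"delta_rot":[[0,0,0],[0,0,0],[0,0,0],[0,0,0],[0,0,0],[0,0,0],[0,0,0],[0,0,0],[0,0,0],[0,0,0],[0,0,0],[0,0,0]],"fingers":[60,60,60,60,60,60,60,60,60,60,60,60]}'
python3 - <<'E'
from h import *
np.set_printoptions(precision=4,suppress=True)
im=eyes.capture('wrist'); cv2.imwrite('pics/w13.png',im[:,:,::-1]); cm=eyes.camera_model('wrist')
S=R.from_euler('z',STAND[2])
for q in ['shelf','shelf_grip','shelf_claw','shelf_pin','slot_left','slot_right']:
    r=landmark_of(q,'wrist')
    print(q,[(round(d['score'],2),S.inv().apply(w(cm,d['point'])-[STAND[0],STAND[1],0]).round(4)) for d in r[:2]])
cv2.imwrite('pics/w13z.png',cv2.resize(im[90:290,120:390,::-1],None,fx=2.9,fy=2.9,interpolation=cv2.INTER_CUBIC))
im=eyes.capture('side'); cv2.imwrite('pics/side13.png',im[:,:,::-1])
cv2.imwrite('pics/side13z.png',cv2.resize(im[160:280,230:350,::-1],None,fx=5,fy=5,interpolation=cv2.INTER_CUBIC))
E
```

```text
time_s: 20.47
tool_pos: [0.5251, -0.1679, 0.3313]
tool_rot: [0.718, 0.683, 0.091, 0.096]
force: [0.4, -0.0, 0.3]
finger_gap: 0.06
shelf [(0.68, array([-0.005 , -0.0002,  0.1042]))]
shelf_grip [(0.88, array([0.0182, 0.003 , 0.2094])), (0.43, array([0.0567, 0.0615, 0.1557]))]
shelf_claw [(0.77, array([0.0576, 0.0606, 0.1545])), (0.67, array([-0.002 ,  0.0007,  0.1071]))]
shelf_pin [(0.86, array([-0.1192,  0.0382,  0.0504])), (0.62, array([0.0475, 0.0849, 0.1639]))]
slot_left [(0.7, array([0.0512, 0.0601, 0.1551]))]
slot_right [(0.7, array([ 0.0555, -0.0604,  0.1608]))]
```

View pics/w13z.png

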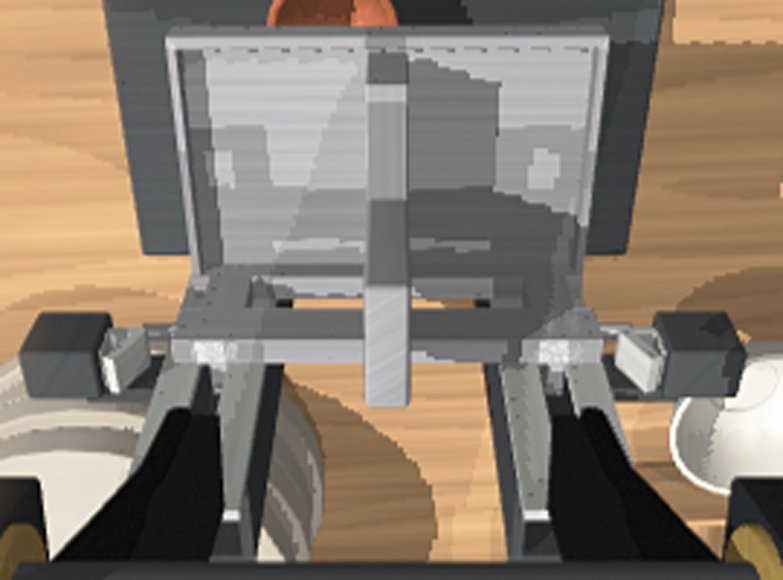

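View pics/side13z.png

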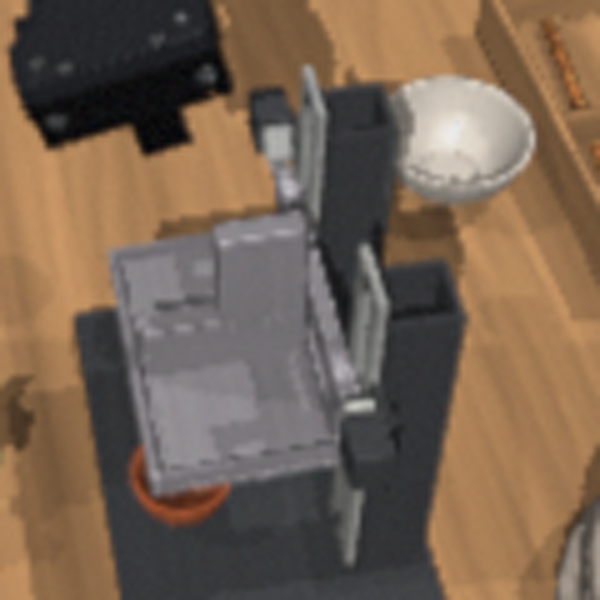

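Run:
```python
from h import *
import pickle
im=cv2.imread('pics/w13.png'); a=cv2.resize(im[185:240,120:185],None,fx=6,fy=6,interpolation=cv2.INTER_CUBIC); b=cv2.resize(im[185:240,325:390],None,fx=6,fy=6,interpolation=cv2.INTER_CUBIC)
cv2.imwrite('pics/c13.png',np.hstack([a,b]))
im=cv2.imread('pics/w1.png'); a=cv2.resize(im[205:265,140:205],None,fx=6,fy=6,interpolation=cv2.INTER_CUBIC); b=cv2.resize(im[205:265,330:395],None,fx=6,fy=6,interpolation=cv2.INTER_CUBIC)
cv2.imwrite('pics/c1.png',np.hstack([a,b]))
```

```text
(no output)
```

View pics/c13.png

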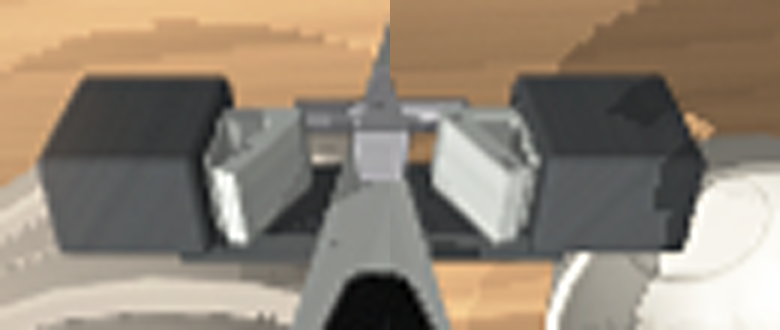

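View pics/c1.png

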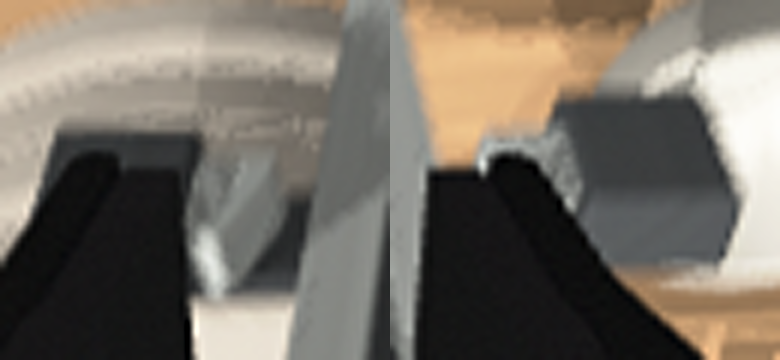

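```bash
python3 -c "
from h import *
print(env.read_state()['force'],env.read_state()['time_s']); print(workorder.close_job())"
```

```text
[ 0.32488402  0.47918522 -0.65776117] 20.8667
the job is handed in; nothing more can be done
None
```

The grey shelf hangs on the stand with both claws in the slots and both catches back over its pins. I handed the job in at 20.9 s, with the gripper clear above the shelf. The hand-in gives no verdict, so what follows is from my own measurements.

**Fit:** I gripped the shelf by its tab and brought both claws through the slots about 156 mm up. The back face touched the strips with about 3.5 N. I then pressed down in steps of about 1 mm, reading the force after each few. The catches gave way at about 13 N, and the resistance then fell to zero before the tongues met the sills. I stopped pressing with about 14 N downward and 10 N sideways at the wrist, well under the 40 N limit. I eased off before opening the gripper.

**Last checks:**
- **Height:** the shelf met the sills with its origin 109.5 mm above the table, which puts them at about 157.5 mm. My camera fit, uncertain by a few mm, had given 156–158 mm.
- **Hanging position:** after release the networks put the shelf's origin 2–5 mm forward, under 1 mm sideways, and the claw tongue at about 154.5 mm. The shelf sags slightly, as expected.
- **Catches:** both wedges stick out as far as they did before hanging, to about 0.5 mm in the wrist picture.
- **Bystanders:** I saw no contact with the pots in the pictures or the force readings. I did not measure each pot or the brush again.

**Disagreements:** the networks scattered by several mm and reported one false pin, which I ignored. The two edges I marked for the sill in the wrist picture gave heights 4 mm apart, and contact settled it.

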